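# Kit the ion-source service tray

### The arm

A 6-joint arm with a two-finger parallel gripper is mounted at the origin on the work surface. World frame = base frame: x ahead of the robot, y to its left, z up, the work surface at z = 0. Lengths are in m, angles in rad, forces in N, time in s.
With the tool pointing down it reaches from about 0.325 to 0.85 m from the base axis. Payload 4.4 kg.
Tool frame: the origin (TCP) lies where the fingers leave the gripper's body, on its centre line; the fingertips stand 97 mm ahead of it and the grasp point (between the pads) lies 78 mm ahead of it (manip.tip_extent is the distance from the TCP to the fingertips, in m); z points along the fingers, y is the line along which they close (so a half turn about z gives the same grasp; the last joint's range is limited). The gripper opens to 94 mm and grips with 3 to 60 N. Pads are 16 mm wide; open, the fingers measure 119 mm over their backs; the gripper's body (75 mm by 177 mm) begins 78 mm behind the grasp point.
Start: joints at [-1.28, 0.207, 1.542, -0, 1.393, -0.15], TCP at [0.245, -0.52, 0.303] pointing down, gripper open.
Joint ranges: [-2.73, 2.73], [-0.86, 2.22], [0.23, 2.46], [-1.11, 4.25], [0.08, 2.63], [-2.82, 2.82]. Speed limits (rad/s): [2.79, 2.79, 3.14, 3.14, 3.14, 3.14].

### API

Orientations are given as a unit quaternion [w, x, y, z].
In Python, from cell import manip, optics, workorder, nets gives the robot as it stands.
- The arm moves only by the tool jog_arm, never from a script. Its arguments are lists of equal length, an entry for each row: "turn": the turn, a rotation vector about the tool's x, y, z in degrees, a list of three; "dp": the shift along the tool's x, y, z in cm, a list of three; "jaw": the closure, from -1 (fully open) to 1 (shut). In form: {"turn": [[rx, ry, rz], ...], "dp": [[dx, dy, dz], ...], "jaw": [jaw, ...]}. A call has 1 to 20 rows; each row is the pose to reach, as a shift and turn from the pose commanded when the call began, along the tool's axes at that moment; what a row does not reach only later rows make up. A row lasts 1/12 s, in which the tool goes at most 41.7 mm and 7.16 degrees, less where a joint would pass 70% of its speed; a pose out of reach is approached as far as the arm can. A call with a gripper value outside its range is refused whole. The fingers move at their own pace and stop on an object; the grip force is fixed at half the most. Time passes only in rows, so rows that repeat a pose let the fingers close. It gives the time, the measured TCP pose, the force, the opening and the grip force at its end, in the units of the state.
- manip.get_state(): the state, without advancing time (a new reading comes with each control period).
- optics.capture(name): name is "scene" or "top" or "wrist"; returns the picture (400x640x3 uint8, red, green, blue); there is no depth.
- optics.calibration(name): a dict with "vfov" (degrees; the focal length in pixels is half the picture's height over the tangent of half this angle, whatever the lens; pixels are square), "cx", "cy" (the principal point, pixels), "k1" (the pictures are not rectified: a ray, as slopes to the right and down, at radius r is drawn at 1 + k1 r^2 times it, then the intrinsics apply), "position" and "rotation" of the camera in the world. Camera axes: x right, y up, looking along -z (the intrinsics and any distortion apply to the point x, -y, -z); pixel columns grow to the right and rows downward; lengths in m; the calibration is good to about 2 mm. A picture is of the moment at which its call begins: read the wrist's pose just before it. calibration takes no time and is no camera call; for the wrist camera it gives the pose at the moment of the call.
- workorder.finish_job(): hands the job in; it is judged then, once.
Trained networks look in the newest picture that a camera, given by its name, has taken for a name from the list of things; names that differ only in an ending like _2 or _b are one class to them, and where a whole thing is asked for, a point or a joint stands for the part that bears it (a point fixed in the world has none). Each returns a list of dicts, best first, with "conf" (0 to 1); they miss things now and then, are a little off and sometimes report something else, mostly with a low value. They report only what shows in the picture. A call takes as long as a camera call. They do not tell look-alikes from the thing itself.
- nets.recognise(query, camera): "box" ([left, top, right, bottom] as shares, 0 to 1, of the picture: columns of its width, rows of its height, round what is visible of it).
- nets.outline_of(query, camera): "pixels" (400x640 bool, what is visible of it) and "box" ([left, top, right, bottom] as shares, 0 to 1, of the picture: columns of its width, rows of its height, round what is visible of it).
- nets.place_of(query, camera): "centre" ([column, row] as shares, 0 to 1, of the picture: columns of its width, rows of its height: a listed point, or the origin of a listed thing).
The state is a dict: "time_s": time; "qpos": joint angles; "joint_vel": joint speeds; "effort": joint torques, N m; "tool_pos": TCP position; "tool_rot": TCP orientation; "contact_force": force on the tool from outside, world axes, zero at the start; "moment": the same for the moment, N m; "gripper_width": finger opening in m; "grip_force": force on a finger pad.
Only numpy, scipy, OpenCV 4.12 (cv2) and the standard library are available. Lean on these libraries where they do the work, as an engineer would, in place of code of your own. Each camera call takes 0.05 s, during which the arm holds its last target. There are 200 camera calls.

### The job

Make up the service tray for the mass spectrometer: draw the tray's clear sliding cover fully open to its end stop, then lay the small spanner and the T-shaped clamp plate each flat and fully home in the cut-out of its own outline. The larger spanner and the L-shaped plate belong to another kit: leave them and everything else on the bench where it is, and leave the cover open.

Things in the scene. Friction and masses are not known exactly. Their poses are not given: they have to be found in the camera images.
- tray: Aluminium tray fixed to the bench, plate 216 mm (x) by 356 mm (y), 6 mm thick. Origin on its underside, midway between the two 180 x 79 mm inserts, which are centred at tray y -40 and +40 mm (which is where varies). The empty half, to +y, takes the opened cover; plate from y -84 to +273 mm. Rails 22 mm high along y at x = +/-97 mm, stops 36 mm high at their +y ends.
- cover (a joint): Opening of the clear cover in m: 0 covers both inserts, 0.185 is fully open at its end stop. Slides along tray +y; starts 0 to 0.03 open. Friction about 2 N, no spring, stays where left. Sheet 204 mm (x) by 156 mm (y), 4 mm thick, top 27 mm above the bench; it blocks any insert it is over.
- cover_grip (a point): Middle of the top of the cover's black handle, 57 mm above the bench. The handle is an upright bar along the tray's x, 70 mm long, 12 mm thick (along tray y) and 30 mm high above the sheet; it is in the middle of the cover and moves with it.
- spanner_nest (a point): Centre of the spanner cut-out's white floor, 10 mm above the bench; the insert's dark top is 8 mm higher. Axes as the tray's. The spanner is home with its origin here and its x along this x (jaw to +x; reversed does not fit). Clearance 2.5 mm a side. A finger groove 40 mm wide (x -20 to +20 mm), as deep as the cut-out, crosses both inserts along y, open at the ends.
- tee_nest (a point): Centre of the T-shaped cut-out's white floor, 10 mm above the bench; the insert's dark top is 8 mm higher. Axes as the tray's. The T plate is home with its origin here and its x along this x (crossbar to +x). Clearance 2.5 mm a side; same finger groove (x -20 to +20 mm).
- spanner: The small steel spanner to kit, 151 mm long, 10 mm thick, lying flat, z up. Origin on the underside at the middle of the 14 mm wide shaft; x runs along the shaft to the open jaw (36 mm wide, to x = +78 mm); round ring end of 26 mm diameter at x = -60 mm. 0.12 to 0.25 kg, centre of mass within 10 mm of the origin. Starts on the bench right of the tray.
- tee: Steel T-shaped clamp plate to kit, 10 mm thick, lying flat, z up. Stem 18 mm wide, x = -50 to +25 mm; crossbar 56 mm (y) by 18 mm (x), x = +25 to +43 mm. Origin on the underside on the stem's centre line. 0.12 to 0.25 kg, centre of mass within 10 mm of the origin. Starts on the bench right of the tray.
- big_spanner: A larger steel spanner of the same shape, 204 mm long, shaft 19 mm wide, 12 mm thick, origin at the middle of the shaft's underside: does not belong here, leave it.
- elbow_plate: Steel L-shaped plate, legs 90 and 65 mm long and 20 mm wide, 10 mm thick, origin at the middle of the long leg's underside: does not belong here, leave it.
- solvent: Round solvent bottle with a blue cap, 86 mm diameter, 180 mm high, origin at the centre of its base; leave it.
- beaker: Glass beaker, 70 mm diameter, 85 mm high, origin at the centre of its base; leave it.
- driver: Screwdriver lying on the bench beyond the tray; leave it.
Not all that is in view belongs to the job. What is shaped like the spanner but purple, red or turquoise is not meant.

How it is judged:
By the outcome, as a careful person would: the job done as asked, in the order asked, and still so for the second after the job is handed in, with the robot touching nothing.
It also fails if it takes over 69 s, if anything falls off the work surface, if the arm or the gripper's body presses on something with over 40 N, if the wrist force passes 120 N, or if a joint passes its speed limit or range.

## Working session

There is one attempt and no reset: what is moved stays moved. The work goes in short steps, Python scripts to look and compute and a tool call to move; the robot and the scene stay as the last step left them, time stands still between calls to the robot, and variables do not carry over. Pictures are saved under pics/ and viewed, at most 10 in all, crops included, and the job is handed in when it is done.

Besides the shell and the picture viewer there is one more tool, called after ">>>" as name(argument=value, ...) on one line, values as JSON. jog_arm: Moves the arm, as the interface text tells. Its arguments: {"type":"object","properties":{"turn":{"type":"array"},"dp":{"type":"array"},"jaw":{"type":"array"}},"required":["turn","dp","jaw"]}

```bash
mkdir -p pics
cat > h.py <<'E'
import numpy as np, cv2
from scipy.spatial.transform import Rotation as R
from cell import manip, optics, workorder, nets
def rot(c):
    r=np.array(c["rotation"],float)
    return r if r.shape==(3,3) else R.from_quat(r[[1,2,3,0]]).as_matrix()
def cal(n):
    c=optics.calibration(n); f=200/np.tan(np.radians(c["vfov"])/2)
    return c,f,rot(c),np.array(c["position"])
def unproj(n,px,z,C=None):
    c,f,Rm,p=C or cal(n); px=np.atleast_2d(np.array(px,float))
    d=(px-[c["cx"],c["cy"]])/f; u=d.copy()
    for _ in range(20): u=d/(1+c["k1"]*(u**2).sum(1,keepdims=True))
    ray=np.c_[u[:,0],-u[:,1],-np.ones(len(u))]@Rm.T
    return p+ray*((z-p[2])/ray[:,2:])
def proj(n,P,C=None):
    c,f,Rm,p=C or cal(n); q=(np.atleast_2d(P)-p)@Rm
    u=np.c_[q[:,0],-q[:,1]]/-q[:,2:]; u=u*(1+c["k1"]*(u**2).sum(1,keepdims=True))
    return u*f+[c["cx"],c["cy"]]
def save(n,im): cv2.imwrite("pics/"+n,im[...,::-1])
E
python3 - <<'E'
from h import *
for n in("top","scene"):
    im=optics.capture(n); save(n+"0.png",im); print({k:np.round(v,3).tolist() for k,v in optics.calibration(n).items()})
for q,z in (("spanner",.01),("tee",.01),("cover_grip",.057),("spanner_nest",.01),("tee_nest",.01),("big_spanner",.01),("elbow_plate",.01),("tray",0)):
    for d in nets.place_of(q,"top")[:4]:
        px=np.array(d["centre"])*[640,400]; print(q,round(d["conf"],2),px.round(),unproj("top",px,z)[0].round(3))
E
```

```text
{'vfov': 51.288, 'cx': 319.966, 'cy': 194.561, 'k1': -0.056, 'position': [0.341, -0.045, 1.551], 'rotation': [0.711, 0.039, -0.053, -0.7]}
{'vfov': 51.397, 'cx': 311.614, 'cy': 197.066, 'k1': 0.03, 'position': [1.081, -0.471, 1.259], 'rotation': [0.868, 0.223, 0.113, 0.429]}
spanner 0.72 [469. 249.] [ 0.349 -0.634  0.01 ]
spanner 0.64 [425. 274.] [ 0.253 -0.465  0.01 ]
spanner 0.56 [378. 177.] [ 0.615 -0.292  0.01 ]
tee 0.73 [366. 219.] [ 0.454 -0.247  0.01 ]
tee 0.56 [159. 189.] [0.552 0.53  0.01 ]
cover_grip 0.93 [284. 190.] [0.55  0.056 0.057]
spanner_nest 0.8 [301. 194.] [ 0.544 -0.002  0.01 ]
big_spanner 0.62 [423. 209.] [ 0.494 -0.461  0.01 ]
elbow_plate 0.52 [366. 132.] [ 0.786 -0.247  0.01 ]
tray 0.56 [291. 194.] [0.543 0.035 0.   ]
```

Run:
```python
import cv2
a=cv2.imread("pics/top0.png"); cv2.imwrite("pics/top0c.png",cv2.resize(a[90:320,130:510],None,fx=2.1,fy=2.1,interpolation=cv2.INTER_CUBIC))
```

```text
(no output)
```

View pics/top0c.png

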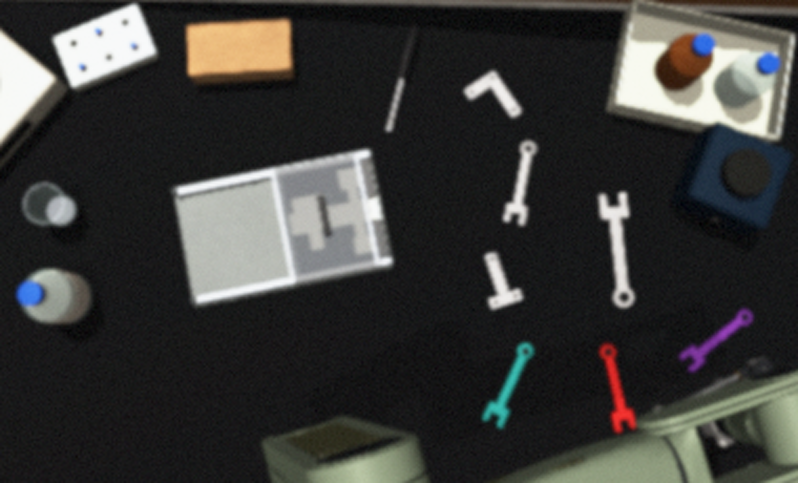

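View pics/scene0.png

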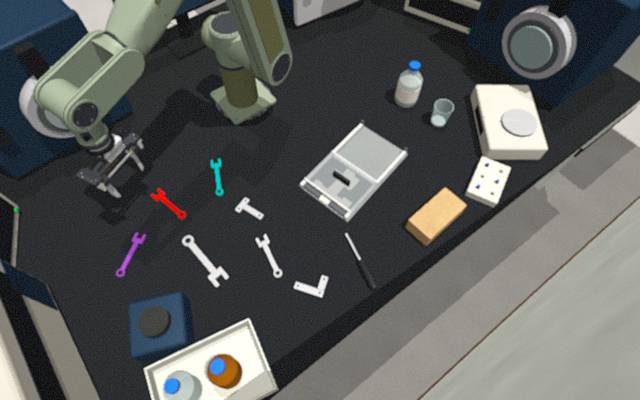

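Steel candidates in the crop: the small steel spanner is at (520,183), or (378,177) in the full picture. The big spanner is at (617,250), and the T is at (500,280), or about (366,219) full. The coloured spanners (turquoise, red, purple) are decoys. The tray runs left to +y, with the handle at (325,215).

```bash
cat >> h.py <<'E'
import sys
from shapely.geometry import Polygon as _P
E
sed -i '$d' h.py; sed -i '$d' h.py
cat >> h.py <<'E'
TEE=np.array([[-50,-9],[25,-9],[25,-28],[43,-28],[43,28],[25,28],[25,9],[-50,9]])/1e3
_t=np.radians(np.arange(33,328,10))
SPAN=np.r_[np.c_[-60+13*np.cos(_t),13*np.sin(_t)][::-1],[[-49,-7],[48,-7],[54,-18],[78,-18],[78,-8],[58,-8],[58,8],[78,8],[78,18],[54,18],[48,7],[-49,7]]]/1e3
def W(poly,p):  # p=x,y,yaw
    c,s=np.cos(p[2]),np.sin(p[2]); return poly@np.array([[c,s],[-s,c]])+p[:2]
def fit(poly,mask,n,z,C=None,p0=None):
    """fit pose of flat shape (top face at z) to mask: IoU by soft masks"""
    from scipy.optimize import minimize
    C=C or cal(n); S=4
    m=cv2.GaussianBlur(mask.astype(np.float32),(0,0),1.2)
    ys,xs=np.nonzero(mask); g=unproj(n,np.c_[xs,ys],z,C)[:,:2]; c0=g.mean(0)
    y0=max(0,ys.min()-15);y1=ys.max()+16;x0=max(0,xs.min()-15);x1=xs.max()+16; mm=m[y0:y1,x0:x1]
    def cost(p):
        w=W(poly,p); px=proj(n,np.c_[w,np.full(len(w),z)],C)-[x0,y0]
        im=np.zeros((mm.shape[0]*S,mm.shape[1]*S),np.float32)
        cv2.fillPoly(im,[np.round(((px+.5)*S-.5)*16).astype(np.int32)],1,shift=4)
        r=cv2.GaussianBlur(cv2.resize(im,mm.shape[::-1],interpolation=cv2.INTER_AREA),(0,0),1.2)
        return ((r-mm)**2).sum()/max((mm**2).sum(),1)
    best=None
    d=g-c0; a=np.arctan2(*np.linalg.svd(d,full_matrices=False)[2][0][::-1])
    cands=[p0] if p0 is not None else [[*c0,a+k] for k in (0,np.pi,np.pi/2,-np.pi/2)]
    for q in cands:
        s=np.array([q]*4,float); s[1,0]+=.01; s[2,1]+=.01; s[3,2]+=.15
        r=minimize(cost,q,method="Nelder-Mead",options=dict(initial_simplex=s,xatol=1e-5,fatol=1e-6,maxiter=400))
        if best is None or r.fun<best.fun: best=r
    return best.x,best.fun
def go(pos,tooly,tilt=None):
    """print jog (turn,dp cm) from the present pose to TCP pos, tool down, tool y at world angle tooly (mod pi) deg"""
    s=manip.get_state(); q=np.array(s["tool_rot"]); R0=R.from_quat(q[[1,2,3,0]]); p0=np.array(s["tool_pos"])
    for k in (0,180):
        a=np.radians(tooly+k); y=np.array([np.cos(a),np.sin(a),0]); zt=np.array([0,0,-1.]); x=np.cross(y,zt)
        T=R.from_matrix(np.c_[x,y,zt]); print("turn",np.degrees((R0.inv()*T).as_rotvec()).round(2),"dp",(R0.inv().apply(np.array(pos)-p0)*100).round(2))
    print("q6",np.round(s["qpos"],2)[5],"t",s["time_s"],"pos",p0.round(4),"tooly",np.degrees(np.arctan2(R0.as_matrix()[1,1],R0.as_matrix()[0,1])).round(2))
E
python3 - <<'E'
from h import *
optics.capture("top")
near={"spanner":(378,177),"tee":(366,219)}
for q,poly in (("spanner",SPAN),("tee",TEE)):
    for d in nets.outline_of(q,"top"):
        b=np.array(d["box"])*[640,400,640,400]; c=[(b[0]+b[2])/2,(b[1]+b[3])/2]
        if np.hypot(*(np.array(c)-near[q]))<20:
            p,f=fit(poly,d["pixels"],"top",.01); print(q,round(d["conf"],2),p[:2].round(4),np.degrees(p[2]).round(1)%360,round(f,3))
for q,z in (("tray",.02),("cover_grip",.03)):
    for d in nets.outline_of(q,"top")[:1]:
        ys,xs=np.nonzero(d["pixels"]); g=unproj("top",np.c_[xs,ys],z)[:,:2]
        r=cv2.minAreaRect((g*1000).astype(np.float32)); print(q,d["conf"],r)
c=optics.calibration("wrist"); print(c["position"],c["rotation"],c["vfov"])
go([.55,.056,.25],98)
E
```

```text
spanner 0.7 [ 0.6204 -0.2916] 170.3 0.074
tee 0.69 [ 0.4387 -0.2493] 199.8 0.022
tray 0.88 ((525.0408935546875, 135.44317626953125), (220.2989044189453, 346.14678955078125), 12.227025032043457)
cover_grip 0.9 ((545.7725830078125, 57.2958869934082), (205.7562713623047, 150.88876342773438), 12.309967041015625)
[ 0.30965892 -0.48956922  0.38411968] [ 0.83835008 -0.10463601  0.06593715 -0.53091689] 61.56070583766728
turn [   0.      0.   -162.75] dp [ 52.13 -39.1    5.27]
turn [ 0.   -0.   17.25] dp [ 52.13 -39.1    5.27]
q6 -0.15 t 0.75 pos [ 0.2453 -0.5201  0.3027] tooly -64.75
```

>>> jog_arm(turn=[[0, 0, 13], [0, 0, 13], [0, 0, 13], [0, 0, 13], [0, 0, 13], [0, 0, 13], [0, 0, 13], [0, 0, 13], [0, 0, 13], [0, 0, 13], [0, 0, 13], [0, 0, 13], [0, 0, 13], [0, 0, 13], [0, 0, 13], [0, 0, 13], [0, 0, 13], [0, 0, 13], [0, 0, 13], [0, 0, 13]], dp=[[52.1, -39.1, 5.3], [52.1, -39.1, 5.3], [52.1, -39.1, 5.3], [52.1, -39.1, 5.3], [52.1, -39.1, 5.3], [52.1, -39.1, 5.3], [52.1, -39.1, 5.3], [52.1, -39.1, 5.3], [52.1, -39.1, 5.3], [52.1, -39.1, 5.3], [52.1, -39.1, 5.3], [52.1, -39.1, 5.3], [52.1, -39.1, 5.3], [52.1, -39.1, 5.3], [52.1, -39.1, 5.3], [52.1, -39.1, 5.3], [52.1, -39.1, 5.3], [52.1, -39.1, 5.3], [52.1, -39.1, 5.3], [52.1, -39.1, 5.3]], jaw=[-0.2, -0.2, -0.2, -0.2, -0.2, -0.2, -0.2, -0.2, -0.2, -0.2, -0.2, -0.2, -0.2, -0.2, -0.2, -0.2, -0.2, -0.2, -0.2, -0.2])

```text
time_s: 2.42
tool_pos: [0.5493, 0.0548, 0.2497]
tool_rot: [0.0, 0.994, 0.106, -0.0]
contact_force: [-0.4, -0.9, -0.4]
gripper_width: 0.0566
grip_force: 0.0
```

Run:
```python
from h import *
C=cal("wrist"); im=optics.capture("wrist"); save("w1.png",im)
for q,z in (("cover_grip",.057),("spanner_nest",.01),("tee_nest",.01)):
    for d in nets.place_of(q,"wrist")[:3]:
        px=np.array(d["centre"])*[640,400]; print(q,round(d["conf"],2),px.round(),unproj("wrist",px,z,C)[0].round(4))
go([.55,.056,.14],102.2)
```

```text
cover_grip 0.85 [323. 208.] [0.5424 0.0527 0.057 ]
turn [-2.0000e-02 -2.0000e-02  1.7995e+02] dp [ 0.07 -0.11 10.99]
turn [ 0.01 -0.02 -0.05] dp [ 0.07 -0.11 10.99]
q6 1.3 t 2.6167 pos [0.5495 0.0548 0.2499] tooly -77.85
```

View pics/w1.png

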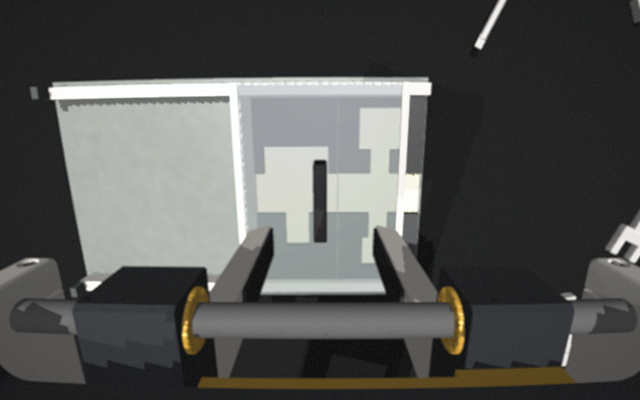

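The handle is at about (320,160–242), aligned with the tool. Next I descend and close on it.

>>> jog_arm(turn=[[0, 0, 0], [0, 0, 0], [0, 0, 0], [0, 0, 0], [0, 0, 0], [0, 0, 0], [0, 0, 0], [0, 0, 0], [0, 0, 0], [0, 0, 0], [0, 0, 0]], dp=[[-0.4, 0, 4], [-0.4, 0, 8], [-0.4, 0, 11.4], [-0.4, 0, 11.4], [-0.4, 0, 11.4], [-0.4, 0, 11.4], [-0.4, 0, 11.4], [-0.4, 0, 11.4], [-0.4, 0, 11.4], [-0.4, 0, 11.4], [-0.4, 0, 11.4]], jaw=[-0.2, -0.2, -0.2, -0.2, 1, 1, 1, 1, 1, 1, 1])

```text
time_s: 3.53
tool_pos: [0.5463, 0.0552, 0.1366]
tool_rot: [-0.0, 0.994, 0.107, 0.001]
contact_force: [-0.4, 0.8, 0.9]
gripper_width: 0.0132
grip_force: 0.6
```

>>> jog_arm(turn=[[0, 0, 0], [0, 0, 0], [0, 0, 0], [0, 0, 0], [0, 0, 0], [0, 0, 0], [0, 0, 0], [0, 0, 0], [0, 0, 0], [0, 0, 0], [0, 0, 0], [0, 0, 0], [0, 0, 0]], dp=[[0, 0, 0], [0, 0, 0], [0, -1.5, 0], [0, -3.5, 0], [0, -6, 0], [0, -8.5, 0], [0, -11, 0], [0, -13, 0], [0, -14.2, 0], [0, -15, 0], [0, -15.5, 0], [0, -15.5, 0], [0, -15.5, 0]], jaw=[1, 1, 1, 1, 1, 1, 1, 1, 1, 1, 1, 1, 1])

```text
time_s: 4.62
tool_pos: [0.5129, 0.2073, 0.1365]
tool_rot: [-0.0, 0.994, 0.107, 0.0]
contact_force: [-1.8, 1.2, 6.6]
gripper_width: 0.0116
grip_force: 30.0
```

>>> jog_arm(turn=[[0, 0, 0], [0, 0, 0], [0, 0, 0], [0, 0, 0], [0, 0, 0]], dp=[[0, -0.3, 0], [0, -0.6, 0], [0, -0.9, 0], [0, -1.1, 0], [0, -1.1, 0]], jaw=[1, 1, 1, 1, 1])

```text
time_s: 5.03
tool_pos: [0.5107, 0.2173, 0.1365]
tool_rot: [0.0, 0.994, 0.107, 0.0]
contact_force: [-2.7, -0.7, 6.3]
gripper_width: 0.0118
grip_force: 30.0
```

>>> jog_arm(turn=[[0, 0, 0], [0, 0, 0], [0, 0, 0], [0, 0, 0], [0, 0, 0]], dp=[[0, -0.2, 0], [0, -0.4, 0], [0, -0.6, 0], [0, -0.6, 0], [0, -0.6, 0]], jaw=[1, 1, 1, 1, 1])

```text
time_s: 5.45
tool_pos: [0.5099, 0.2214, 0.1365]
tool_rot: [0.002, 0.994, 0.107, 0.0]
contact_force: [-1.5, -6.9, 7.5]
gripper_width: 0.0118
grip_force: 30.0
```

>>> jog_arm(turn=[[0, 0, 0], [0, 0, 0], [0, 0, 0]], dp=[[0, -0.2, 0], [0, -0.4, 0], [0, -0.4, 0]], jaw=[1, 1, 1])

```text
time_s: 5.7
tool_pos: [0.5098, 0.2222, 0.1365]
tool_rot: [0.006, 0.994, 0.108, 0.0]
contact_force: [0.4, -17.1, 7.3]
gripper_width: 0.0121
grip_force: 30.1
```

>>> jog_arm(turn=[[0, 0, 0], [0, 0, 0], [0, 0, 0], [0, 0, 0], [0, 0, 0], [0, 0, 0], [0, 0, 0], [0, 0, 0], [0, 0, 0], [0, 0, 0], [0, 0, 0], [0, 0, 0], [0, 0, 0], [0, 0, 0], [0, 0, 0], [0, 0, 0]], dp=[[0, 0.3, 0], [0, 0.5, 0], [0, 0.5, 0], [0, 0.5, 0], [0, 0.5, 0], [0, 0.5, -4], [0, 0.5, -8], [0, 1, -11.4], [-2, 9, -11.4], [-3.8, 17.8, -11.4], [-3.8, 17.8, -11.4], [-3.8, 17.8, -11.4], [-3.8, 17.8, -11.4], [-3.8, 17.8, -11.4], [-3.8, 17.8, -11.4], [-3.8, 17.8, -11.4]], jaw=[1, -0.2, -0.2, -0.2, -0.2, -0.2, -0.2, -0.2, -0.2, -0.2, -0.2, -0.2, -0.2, -0.2, -0.2, -0.2])

```text
time_s: 7.03
tool_pos: [0.509, 0.0464, 0.2494]
tool_rot: [-0.0, 0.994, 0.107, -0.0]
contact_force: [-0.2, 1.1, -0.1]
gripper_width: 0.0567
grip_force: 0.0
```

Run:
```python
from h import *
C=cal("wrist"); im=optics.capture("wrist"); save("w2.png",im); np.savez("w2.npz",im=im,pos=C[3],R=C[2])
for q,z in (("cover_grip",.057),("spanner_nest",.01),("tee_nest",.01)):
    for d in nets.place_of(q,"wrist")[:3]:
        px=np.array(d["centre"])*[640,400]; print(q,round(d["conf"],2),px.round(),unproj("wrist",px,z,C)[0].round(4))
```

```text
cover_grip 0.63 [119. 158.] [0.507  0.2198 0.057 ]
spanner_nest 0.86 [381. 149.] [5.575e-01 5.000e-04 1.000e-02]
tee_nest 0.57 [295. 151.] [0.5384 0.0797 0.01  ]
```

View pics/w2.png

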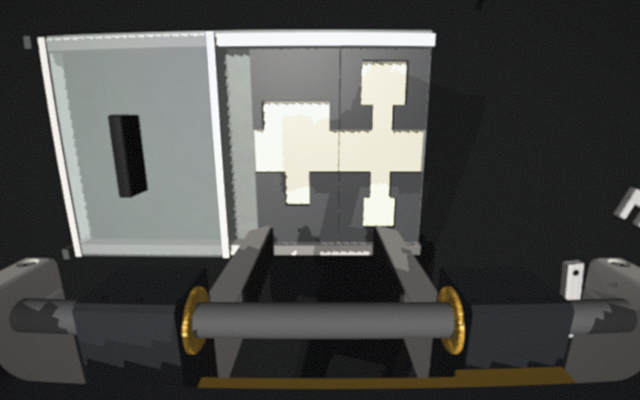

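The cover is open at its stop, with the handle at (127,155). The spanner cut-out is on the right at (383,145) with its jaw end up, and the T cut-out is on the left at (297,150) with its crossbar up.

```bash
cat >> h.py <<'E'
def grow(poly,d):
    k=20000; im=np.zeros((600,600),np.uint8)
    s=2500; cv2.fillPoly(im,[np.round((poly*s+300)).astype(np.int32)],255)
    r=int(round(d*s)); im=cv2.dilate(im,np.ones((2*r+1,2*r+1),np.uint8))
    c=max(cv2.findContours(im,0,2)[0],key=cv2.contourArea)[:,0]; return (c-300)/s
def fitnest(im,C,p0,box):
    """tray pose (origin midway between nests, yaw) from the white floors; box = x0,y0,x1,y1 px"""
    from scipy.optimize import minimize
    x0,y0,x1,y1=box; m=(im[y0:y1,x0:x1].min(2)>150).astype(np.float32); m=cv2.GaussianBlur(m,(0,0),1)
    G=np.array([[-20,-79],[20,-79],[20,79],[-20,79]])/1e3
    shapes=[grow(SPAN,.0025)+[0,-.04],grow(TEE,.0025)+[0,.04],G]; S=3
    def ren(p):
        out=[]
        for z in (.01,.018):
            b=np.zeros((m.shape[0]*S,m.shape[1]*S),np.float32)
            for k,s in enumerate(shapes):
                w=W(s,p); px=proj("wrist",np.c_[w,np.full(len(w),z)],C)-[x0,y0]
                cv2.fillPoly(b,[np.round(((px+.5)*S-.5)*16).astype(np.int32)],1,shift=4)
            out.append(b)
        return cv2.GaussianBlur(cv2.resize(out[0]*out[1],m.shape[::-1],interpolation=cv2.INTER_AREA),(0,0),1)
    cost=lambda p:((ren(p)-m)**2).sum()/(m**2).sum()
    s=np.array([p0]*4,float); s[1,0]+=.006; s[2,1]+=.006; s[3,2]+=.05
    r=minimize(cost,p0,method="Nelder-Mead",options=dict(initial_simplex=s,xatol=1e-5,fatol=1e-6,maxiter=400))
    return r.x,r.fun,m,ren(r.x)
E
python3 - <<'E'
from h import *
d=np.load("w2.npz"); C=cal("wrist"); C=(C[0],C[1],d["R"],d["pos"])
p,f,m,r=fitnest(d["im"],C,[.548,.04,np.radians(12.2)],(256,52,424,226))
print(p[:2].round(4),np.degrees(p[2]).round(2),f)
for y in(-.04,.04): print(W(np.array([[0,y]]),p).round(4))
cv2.imwrite("pics/f.png",cv2.resize(np.hstack([m,r,abs(m-r)])*255,None,fx=1.5,fy=1.5))
go([.6204-.055,-.2916,.25],80)
go([.6204-.055,-.2916,.25],102)
E
```

```text
[0.5468 0.0395] 12.34 0.04943501576781273
[[5.553e-01 4.000e-04]]
[[0.5382 0.0786]]
turn [-2.0000e-02 -2.0000e-02 -1.5761e+02] dp [-1.74 34.22 -0.06]
turn [-1.000e-02  2.000e-02  2.239e+01] dp [-1.74 34.22 -0.06]
q6 1.28 t 7.2333 pos [0.509  0.0464 0.2495] tooly -77.61
turn [-2.0000e-02 -3.0000e-02 -1.7961e+02] dp [-1.74 34.22 -0.06]
turn [-0.02  0.01  0.39] dp [-1.74 34.22 -0.06]
q6 1.28 t 7.2333 pos [0.509  0.0464 0.2495] tooly -77.61[ WARN:0@1.550] global loadsave.cpp:1063 imwrite_ Unsupported depth image for selected encoder is fallbacked to CV_8U.
```

View pics/f.png

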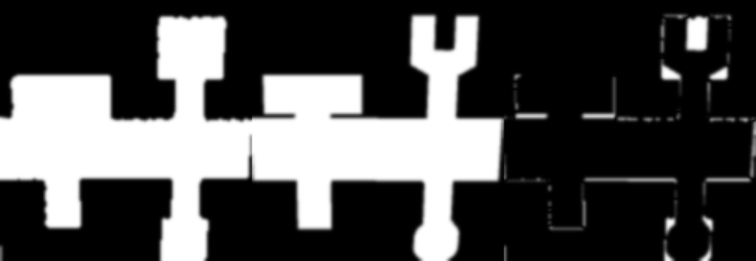

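The fit matches the floors: spanner nest (.5553,.0004), tee nest (.5382,.0786), tray yaw 12.3°. Next I go to the small steel spanner and look from close by.

>>> jog_arm(turn=[[0, 0, -7], [0, 0, -14], [0, 0, -21], [0, 0, -28], [0, 0, -35], [0, 0, -42], [0, 0, -49], [0, 0, -56], [0, 0, -63], [0, 0, -70], [0, 0, -77], [0, 0, -84], [0, 0, -91], [0, 0, -98], [0, 0, -105], [0, 0, -112], [0, 0, -119], [0, 0, -126], [0, 0, -133], [0, 0, -140]], dp=[[0.4, 2, 0], [0.8, 4, 0], [1.3, 7, 0], [1.9, 10, 0], [2.4, 13, 0], [3, 16, 0], [3.6, 19, 0], [4.1, 22, 0], [4.7, 25, 0], [5.2, 28, 0], [5.8, 31, 0], [6.4, 34, 0], [6.9, 36.8, 0], [6.9, 36.8, 0], [6.9, 36.8, 0], [6.9, 36.8, 0], [6.9, 36.8, 0], [6.9, 36.8, 0], [6.9, 36.8, 0], [6.9, 36.8, 0]], jaw=[-0.2, -0.2, -0.2, -0.2, -0.2, -0.2, -0.2, -0.2, -0.2, -0.2, -0.2, -0.2, -0.2, -0.2, -0.2, -0.2, -0.2, -0.2, -0.2, -0.2])

```text
time_s: 8.9
tool_pos: [0.6552, -0.2988, 0.2492]
tool_rot: [-0.0, 0.236, 0.972, 0.0]
contact_force: [-0.7, 0.1, -0.3]
gripper_width: 0.0562
grip_force: 0.0
```

>>> jog_arm(turn=[[0, 0, -7], [0, 0, -14], [0, 0, -17.6], [0, 0, -17.6], [0, 0, -17.6]], dp=[[0, 0, 0], [0, 0, 0], [0, 0, 0], [0, 0, 0], [0, 0, 0]], jaw=[-0.2, -0.2, -0.2, -0.2, -0.2])

```text
time_s: 9.32
tool_pos: [0.655, -0.2991, 0.2493]
tool_rot: [-0.0, 0.089, 0.996, 0.0]
contact_force: [0.3, 0.9, 0.2]
gripper_width: 0.0563
grip_force: 0.0
```

Run:
```python
from h import *
C=cal("wrist"); im=optics.capture("wrist"); save("w3.png",im); np.savez("w3.npz",im=im,pos=C[3],R=C[2])
for d in nets.outline_of("spanner","wrist"):
    ys,xs=np.nonzero(d["pixels"]); p,f=fit(SPAN,d["pixels"],"wrist",.01,C); print(round(d["conf"],2),xs.mean(),ys.mean(),p[:2].round(4),np.degrees(p[2]).round(2)%360,round(f,3))
for d in nets.place_of("spanner","wrist"): 
        px=np.array(d["centre"])*[640,400]; print(round(d["conf"],2),px.round(),unproj("wrist",px,.0,C)[0].round(4))
go([.6204,-.2916,.0985],80)
```

```text
0.84 320.33946488294316 137.3505016722408 [ 0.6187 -0.295 ] 168.88 0.05
0.58 [321. 150.] [ 0.6196 -0.2947  0.    ]
turn [ 0.01 -0.01 -0.18] dp [ 3.52  0.17 15.1 ]
turn [-2.0000e-02 -1.0000e-02  1.7982e+02] dp [ 3.52  0.17 15.1 ]
q6 -1.94 t 9.4667 pos [ 0.6548 -0.2996  0.2495] tooly 79.82
```

View pics/w3.png

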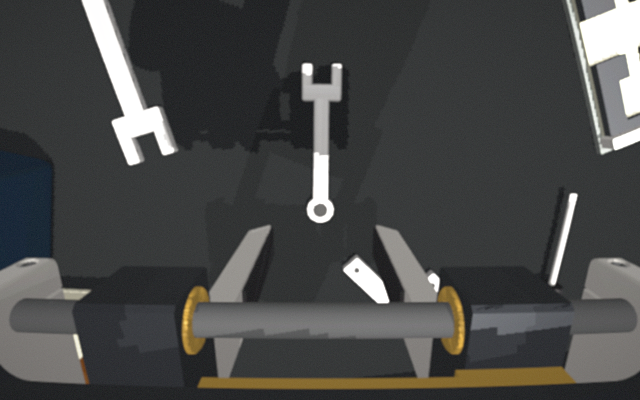

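Small steel spanner confirmed: jaw at (322,80), ring at (320,209), with the larger one at left. I'll refine the pose from landmarks.

Run:
```python
from h import *
d=np.load("w3.npz"); C=cal("wrist"); C=(C[0],C[1],d["R"],d["pos"])
p=np.array([.6187,-.295,np.radians(168.88)])
L=unproj("wrist",[[320,209],[322,64],[322,101],[322,84]],.01,C)[:,:2]
c,s=np.cos(p[2]),np.sin(p[2]); print(((L-p[:2])@np.array([[c,-s],[s,c]])*1000).round(1))
m=[o for o in nets.outline_of("spanner","wrist")][0]["pixels"]
S=np.r_[SPAN[:30][[i for i in range(30)]],np.array([[-49,-7],[45,-7],[45,-18],[78,-18],[78,-9],[60,-9],[60,9],[78,9],[78,18],[45,18],[45,7],[-49,7]])/1e3]
for jb in (40,44,48,52):
    S2=S.copy(); S2[np.isclose(S2[:,0],.045),0]=jb/1e3
    q,f=fit(S2,m,"wrist",.01,C,p); print(jb,q[:2].round(4),np.degrees(q[2]).round(2),round(f,4))
```

```text
[[-58.5  -0.7]
 [ 77.4  -0.4]
 [ 45.   -1. ]
 [ 60.1  -0.7]]
40 [ 0.6175 -0.2949] 168.82 0.0425
44 [ 0.6179 -0.2949] 168.83 0.0129
48 [ 0.6189 -0.2951] 168.84 0.0195
52 [ 0.6193 -0.2952] 168.89 0.0526
```

>>> jog_arm(turn=[[0, 0, 1], [0, 0, 1], [0, 0, 1], [0, 0, 1], [0, 0, 1], [0, 0, 1], [0, 0, 1], [0, 0, 1], [0, 0, 1], [0, 0, 1], [0, 0, 1], [0, 0, 1], [0, 0, 1], [0, 0, 1], [0, 0, 1], [0, 0, 1]], dp=[[3.7, -0.2, 2], [3.7, -0.2, 6], [3.7, -0.2, 10], [3.7, -0.2, 13], [3.7, -0.2, 14.5], [3.7, -0.2, 15], [3.7, -0.2, 15], [3.7, -0.2, 15], [3.7, -0.2, 15], [3.7, -0.2, 15], [3.7, -0.2, 15], [3.7, -0.2, 15], [3.7, -0.2, 15], [3.7, -0.2, 15], [3.7, -0.2, 15], [3.7, -0.2, 15]], jaw=[-0.2, -0.2, -0.2, -0.2, -0.2, -0.2, -0.2, 1, 1, 1, 1, 1, 1, 1, 1, 1])

```text
time_s: 10.85
tool_pos: [0.618, -0.2953, 0.0999]
tool_rot: [0.0, 0.097, 0.995, 0.0]
contact_force: [0.5, 0.5, 1.1]
gripper_width: 0.0136
grip_force: 30.0
```

>>> jog_arm(turn=[[0, 0, 0], [0, 0, 0], [0, 0, 5], [0, 0, 12], [0, 0, 19], [0, 0, 26], [0, 0, 33], [0, 0, 40], [0, 0, 47], [0, 0, 54], [0, 0, 61], [0, 0, 68], [0, 0, 75], [0, 0, 82], [0, 0, 89], [0, 0, 96], [0, 0, 103], [0, 0, 110], [0, 0, 117], [0, 0, 124]], dp=[[0, 0, -2], [0, 0, -6], [0, 0, -10], [0.6, 1.5, -12], [1.5, 3.5, -12], [2.3, 5.5, -12], [3.2, 7.5, -12], [4.1, 9.5, -12], [4.9, 11.5, -12], [5.8, 13.5, -12], [6.6, 15.5, -12], [7.5, 17.5, -12], [8.3, 19.5, -12], [9.2, 21.5, -12], [10.1, 23.5, -12], [10.9, 25.5, -12], [11.5, 27, -12], [11.9, 27.8, -12], [11.9, 27.8, -12], [11.9, 27.8, -12]], jaw=[1, 1, 1, 1, 1, 1, 1, 1, 1, 1, 1, 1, 1, 1, 1, 1, 1, 1, 1, 1])

```text
time_s: 12.52
tool_pos: [0.554, 0.0012, 0.219]
tool_rot: [-0.0, 0.925, 0.379, -0.001]
contact_force: [0.2, -0.8, -2.0]
gripper_width: 0.0133
grip_force: 30.0
```

>>> jog_arm(turn=[[0, 0, 7], [0, 0, 14], [0, 0, 21], [0, 0, 28], [0, 0, 32.5], [0, 0, 32.5], [0, 0, 32.5]], dp=[[0, 0, 0], [0, 0, 0], [0, 0, 0], [0, 0, 1.5], [0, 0, 4], [0, 0, 6], [0, 0, 6]], jaw=[1, 1, 1, 1, 1, 1, 1])

```text
time_s: 13.1
tool_pos: [0.551, 0.0008, 0.1547]
tool_rot: [-0.001, 0.994, 0.108, -0.005]
contact_force: [-0.8, 0.3, -2.7]
gripper_width: 0.0138
grip_force: 30.0
```

Run:
```python
from h import *
C=cal("wrist"); im=optics.capture("wrist"); save("w4.png",im)
s=manip.get_state(); z=s["tool_pos"][2]-.0999+.01
# predicted outline of the spanner's jaw if perfectly placed in the hand, drawn
q=np.array(s["tool_rot"]); Rm=R.from_quat(q[[1,2,3,0]]).as_matrix(); yaw=np.arctan2(Rm[1,0],Rm[0,0])
tp=np.array(s["tool_pos"]); J=np.array([[45,-18],[78,-18],[78,18],[45,18]])/1e3
w=W(J,[tp[0],tp[1],yaw]); px=proj("wrist",np.c_[w,np.full(4,z)],C); print(px.round(1))
w2=W(np.array([[45,-18],[80.5,-20.5],[80.5,20.5],[45,18]])/1e3,[.5553,.0004,np.radians(12.34)]); px2=proj("wrist",np.c_[w2,np.full(4,.018)],C); print(px2.round(1))
im=im.copy(); cv2.polylines(im,[px.astype(np.int32)],1,(255,0,0)); cv2.polylines(im,[px2.astype(np.int32)],1,(0,255,0)); save("w4.png",cv2.resize(im[0:260,200:500],None,fx=2,fy=2))
go([.5553,.0004,.113],102.34)
```

```text
[[360.1 161.7]
 [361.9  93.8]
 [287.3  93.7]
 [288.9 161.6]]
[[353.7 145.7]
 [359.1  88.3]
 [292.9  88.2]
 [297.8 145.6]]
turn [  -0.63   -0.23 -179.97] dp [0.32 0.1  4.37]
turn [-0.15  0.4   0.03] dp [0.32 0.1  4.37]
q6 1.2 t 13.15 pos [0.5523 0.0007 0.1567] tooly -77.63
```

View pics/w4.png

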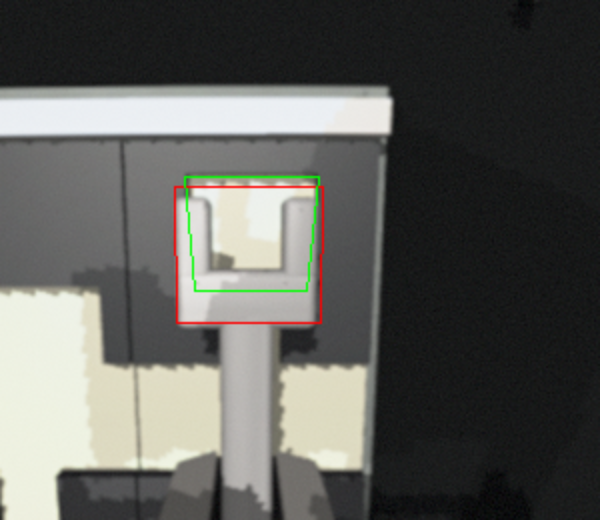

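The grip is good, but the arm was still settling when the picture was taken. I'll retake it at rest and fit the pitch.

Run:
```python
from h import *
from scipy.optimize import least_squares
optics.capture("wrist"); C=cal("wrist"); im=optics.capture("wrist")
s=manip.get_state(); q=np.array(s["tool_rot"]); T=R.from_quat(q[[1,2,3,0]]); tp=np.array(s["tool_pos"]); print(tp.round(4),np.round(s["tool_rot"],4),np.round(s["moment"],3))
pts=np.array([[45,-18],[78,-18],[78,18],[45,18]])/1e3
# tool frame: x fwd = spanner x, tool y = -spanner y, z down; top face at tcp+ .0899
def pr(p): # dx,pitch(down +),h
    x=pts[:,0]*np.cos(p[1]); L=np.c_[x+p[0],-pts[:,1]+p[3],.0899+p[2]+pts[:,0]*np.sin(p[1])]
    return proj("wrist",tp+T.apply(L),C)
p0=pr([0,0,0,0]); print(p0.round(1))
im=im.copy(); save("w5.png",cv2.resize(im[60:260,240:440],None,fx=3,fy=3,interpolation=cv2.INTER_NEAREST))
for a in (0,3,6,10): print(a,pr([0,np.radians(a),0,0]).round(1).tolist())
```

```text
[5.55e-01 3.00e-04 1.60e-01] [0.000e+00 9.942e-01 1.077e-01 1.000e-04] [0.026 0.014 0.033]
[[359.3 162.8]
 [361.1  95.5]
 [287.1  95.4]
 [288.6 162.7]]
0 [[359.3, 162.8], [361.1, 95.5], [287.1, 95.4], [288.6, 162.7]]
3 [[358.8, 162.3], [360.2, 96.1], [287.9, 96.0], [289.0, 162.2]]
6 [[358.4, 162.0], [359.3, 97.1], [288.8, 97.0], [289.5, 161.9]]
10 [[357.8, 161.9], [358.2, 99.0], [289.8, 99.0], [290.1, 161.8]]
```

View pics/w5.png

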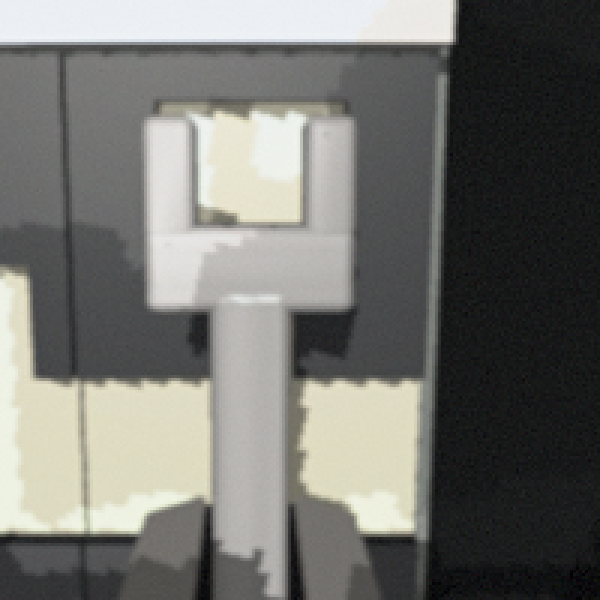

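The jaw droops by about 7° in the pads (corners at (288,99) to (358,163)), but it lies in line with the cut-out. Lowering onto the floor will level it.

>>> jog_arm(turn=[[0, 0, 0], [0, 0, 0], [0, 0, 0], [0, 0, 0], [0, 0, 0], [0, 0, 0], [0, 0, 0], [0, 0, 0], [0, 0, 0], [0, 0, 0], [0, 0, 0], [0, 0, 0], [0, 0, 0]], dp=[[0.1, 0, 1], [0.1, 0, 2], [0.1, 0, 2.5], [0.1, 0, 2.9], [0.1, 0, 3.2], [0.1, 0, 3.5], [0.1, 0, 3.8], [0.1, 0, 4.1], [0.1, 0, 4.4], [0.1, 0, 4.7], [0.1, 0, 4.9], [0.1, 0, 5], [0.1, 0, 5]], jaw=[1, 1, 1, 1, 1, 1, 1, 1, 1, 1, 1, 1, 1])

```text
time_s: 14.33
tool_pos: [0.5559, 0.0005, 0.1098]
tool_rot: [0.0, 0.994, 0.108, 0.0]
contact_force: [-1.1, -0.6, -1.3]
gripper_width: 0.0132
grip_force: 30.0
```

>>> jog_arm(turn=[[0, 0, 0], [0, 0, 0], [0, 0, 0], [0, 0, 0], [0, 0, 0], [0, 0, 0], [0, 0, 0], [0, 0, 0], [0, 0, 0], [0, 0, 0], [0, 0, 0], [0, 0, 0], [0, 0, 0], [0, 0, 0], [0, 0, 0]], dp=[[0, 0, 0], [0, 0, 0], [0, 0, 0], [0, 0, 0], [0, 0, 0], [0, 0, -2], [0, 0, -5], [0, 0, -9], [-2, 0, -12], [-4.7, 0, -14], [-4.7, 0, -14], [-4.7, 0, -14], [-4.7, 0, -14], [-4.7, 0, -14], [-4.7, 0, -14]], jaw=[-0.2, -0.2, -0.2, -0.2, -0.2, -0.2, -0.2, -0.2, -0.2, -0.2, -0.2, -0.2, -0.2, -0.2, -0.2])

```text
time_s: 15.58
tool_pos: [0.5097, -0.0093, 0.2479]
tool_rot: [-0.0, 0.994, 0.108, -0.001]
contact_force: [-0.0, -0.1, -0.6]
gripper_width: 0.0563
grip_force: 0.0
```

Run:
```python
from h import *
C=cal("wrist"); im=optics.capture("wrist"); save("w6.png",im[20:260,220:460].repeat(2,0).repeat(2,1))
for z in (.02,.028):
  for d in nets.place_of("spanner","wrist")[:2]:
    px=np.array(d["centre"])*[640,400]; print(round(d["conf"],2),px.round(),unproj("wrist",px,.01,C)[0].round(4))
go([.4387+.008,-.2493+.015,.25],200-90)
```

```text
0.73 [324. 142.] [ 5.527e-01 -3.000e-04  1.000e-02]
0.73 [324. 142.] [ 5.527e-01 -3.000e-04  1.000e-02]
turn [1.7000e-01 9.0000e-02 1.7237e+02] dp [-10.99  20.62  -0.15]
turn [-0.06  0.11 -7.63] dp [-10.99  20.62  -0.15]
q6 1.17 t 15.7333 pos [ 0.5098 -0.0093  0.2484] tooly -77.63
```

View pics/w6.png

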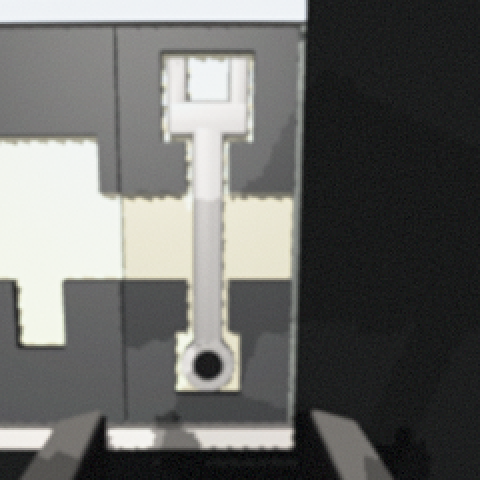

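The spanner is home and flat, shown within its cut-out from (207,60) to (207,385). Next I go to the T.

>>> jog_arm(turn=[[0, 0, -7.6], [0, 0, -7.6], [0, 0, -7.6], [0, 0, -7.6], [0, 0, -7.6], [0, 0, -7.6], [0, 0, -7.6], [0, 0, -7.6], [0, 0, -7.6], [0, 0, -7.6], [0, 0, -7.6], [0, 0, -7.6], [0, 0, -7.6], [0, 0, -7.6], [0, 0, -7.6]], dp=[[-2, 2.7, 0], [-4.5, 5.8, 0], [-7, 9, 0], [-9.5, 12.3, 0], [-12, 15.5, 0], [-14.5, 18.8, 0], [-16.5, 21.4, 0], [-17.5, 22.6, 0], [-17.5, 22.6, 0], [-17.5, 22.6, 0], [-17.5, 22.6, 0], [-17.5, 22.6, 0], [-17.5, 22.6, 0], [-17.5, 22.6, 0], [-17.5, 22.6, 0]], jaw=[-0.2, -0.2, -0.2, -0.2, -0.2, -0.2, -0.2, -0.2, -0.2, -0.2, -0.2, -0.2, -0.2, -0.2, -0.2])

```text
time_s: 16.98
tool_pos: [0.3877, -0.267, 0.2497]
tool_rot: [-0.0, 0.985, 0.174, 0.0]
contact_force: [-0.6, 0.0, 0.3]
gripper_width: 0.056
grip_force: 0.0
```

Run:
```python
from h import *
C=cal("wrist"); im=optics.capture("wrist"); save("w7.png",im)
for d in nets.outline_of("tee","wrist"):
    ys,xs=np.nonzero(d["pixels"]); p,f=fit(TEE,d["pixels"],"wrist",.01,C); print(round(d["conf"],2),xs.min(),xs.max(),ys.min(),ys.max(),p[:2].round(4),np.degrees(p[2]).round(2)%360,round(f,3))
    if f<.05: go([*p[:2],.0995],np.degrees(p[2])+90)
```

```text
0.7 298 355 79 179 [ 0.4381 -0.2526] 199.36 0.007
turn [ 0.   -0.    0.64] dp [ 5.26  0.34 15.02]
turn [ 1.0000e-02  0.0000e+00 -1.7936e+02] dp [ 5.26  0.34 15.02]
q6 0.43 t 17.0833 pos [ 0.3875 -0.2673  0.2497] tooly -69.99
0.66 0 147 0 40 [ 0.4597 -0.0267] 282.01 0.449
0.33 0 46 0 7 [0.4745 0.0252] 293.04 0.306
```

>>> jog_arm(turn=[[0, 0, 0.6], [0, 0, 0.6], [0, 0, 0.6], [0, 0, 0.6], [0, 0, 0.6], [0, 0, 0.6], [0, 0, 0.6], [0, 0, 0.6], [0, 0, 0.6], [0, 0, 0.6], [0, 0, 0.6], [0, 0, 0.6], [0, 0, 0.6], [0, 0, 0.6], [0, 0, 0.6], [0, 0, 0.6]], dp=[[3, 0.3, 0], [5.3, 0.3, 4], [5.3, 0.3, 8], [5.3, 0.3, 12], [5.3, 0.3, 14], [5.3, 0.3, 15], [5.3, 0.3, 15], [5.3, 0.3, 15], [5.3, 0.3, 15], [5.3, 0.3, 15], [5.3, 0.3, 15], [5.3, 0.3, 15], [5.3, 0.3, 15], [5.3, 0.3, 15], [5.3, 0.3, 15], [5.3, 0.3, 15]], jaw=[-0.2, -0.2, -0.2, -0.2, -0.2, -0.2, -0.2, 1, 1, 1, 1, 1, 1, 1, 1, 1])

```text
time_s: 18.42
tool_pos: [0.4383, -0.2526, 0.0999]
tool_rot: [0.0, 0.986, 0.168, 0.0]
contact_force: [-0.5, 0.0, 2.7]
gripper_width: 0.0174
grip_force: 30.0
```

Run:
```python
from h import *
go([.5382,.0786,.22],102.34)
```

```text
turn [ 2.0000e-02  3.0000e-02 -1.7299e+02] dp [ 20.41 -27.93 -12.01]
turn [ 0.02 -0.01  7.01] dp [ 20.41 -27.93 -12.01]
q6 0.54 t 18.4167 pos [ 0.4383 -0.2526  0.0999] tooly -70.65
```

>>> jog_arm(turn=[[0, 0, 0], [0, 0, 0], [0, 0, -4], [0, 0, -11], [0, 0, -18], [0, 0, -25], [0, 0, -32], [0, 0, -39], [0, 0, -46], [0, 0, -53], [0, 0, -60], [0, 0, -67], [0, 0, -74], [0, 0, -81], [0, 0, -88], [0, 0, -95], [0, 0, -102], [0, 0, -109], [0, 0, -116], [0, 0, -123]], dp=[[0, 0, -1.5], [0, 0, -4], [0, 0, -7], [0, 0, -10], [0.7, -1, -11.5], [2, -2.7, -12], [3.5, -4.8, -12], [5, -6.8, -12], [6.5, -8.9, -12], [8, -10.9, -12], [9.5, -13, -12], [11, -15.1, -12], [12.5, -17.1, -12], [14, -19.2, -12], [15.5, -21.2, -12], [17, -23.3, -12], [18.5, -25.3, -12], [19.5, -26.7, -12], [20.2, -27.6, -12], [20.4, -27.9, -12]], jaw=[1, 1, 1, 1, 1, 1, 1, 1, 1, 1, 1, 1, 1, 1, 1, 1, 1, 1, 1, 1])

```text
time_s: 20.08
tool_pos: [0.5378, 0.0804, 0.2187]
tool_rot: [-0.001, 0.319, 0.948, 0.0]
contact_force: [-0.8, -0.5, -1.0]
gripper_width: 0.0174
grip_force: 30.0
```

>>> jog_arm(turn=[[0, 0, -7], [0, 0, -14], [0, 0, -21], [0, 0, -28], [0, 0, -35], [0, 0, -42], [0, 0, -47], [0, 0, -50], [0, 0, -50], [0, 0, -50], [0, 0, -50], [0, 0, -50]], dp=[[0, 0, 0], [0, 0, 0], [0, 0, 0], [0, 0, 0], [0, 0, 0], [0, 0, 1], [0, 0, 2.5], [0, 0, 4.5], [0, 0, 5.5], [0, 0, 6], [0, 0, 6], [0, 0, 6]], jaw=[1, 1, 1, 1, 1, 1, 1, 1, 1, 1, 1, 1])

```text
time_s: 21.08
tool_pos: [0.5382, 0.0784, 0.1596]
tool_rot: [-0.0, -0.107, 0.994, 0.0]
contact_force: [0.6, -0.3, -2.1]
gripper_width: 0.0175
grip_force: 30.0
```

Run:
```python
from h import *
optics.capture("wrist"); C=cal("wrist"); im=optics.capture("wrist"); save("w8.png",im)
go([.5382,.0786,.11],102.34)
s=manip.get_state(); tp=np.array(s["tool_pos"]); q=np.array(s["tool_rot"]); T=R.from_quat(q[[1,2,3,0]])
# stem end expected (tool x = -tee x, tool y = +tee y), top face, by pitch
for a in (-8,-4,0,4,8):
    t=np.radians(a); L=np.array([[.05*np.cos(t),y,.0899+.05*np.sin(t)] for y in (-.009,.009)]); print(a,proj("wrist",tp+T.apply(L),C).round(1).tolist())
# stem-end rows/cols in picture
for r in range(120,215,5):
    row=im[r,280:360].min(1).astype(int); print(r,' '.join(str(v) for v in row[::4]))
```

```text
turn [-0.02  0.11 -0.01] dp [0.08 0.04 5.07]
turn [1.8000e-01 4.0000e-02 1.7999e+02] dp [0.08 0.04 5.07]
q6 -1.8 t 21.1833 pos [0.5389 0.0784 0.1607] tooly 102.33
-8 [[304.1, 157.3], [340.9, 157.3]]
-4 [[304.5, 155.7], [340.5, 155.7]]
0 [[304.8, 154.6], [340.2, 154.7]]
4 [[305.2, 154.1], [339.8, 154.1]]
8 [[305.5, 154.0], [339.5, 154.0]]
120 48 48 49 47 50 51 52 51 49 51 50 49 49 51 51 56 73 100 141 139
125 49 49 50 48 50 51 47 48 51 51 48 48 47 49 50 63 74 136 142 140
130 49 50 48 49 47 50 49 50 50 50 47 51 51 49 47 70 72 134 143 143
135 47 48 47 46 46 47 49 46 44 50 48 48 51 49 47 71 73 121 142 144
140 50 47 49 46 48 52 50 51 50 48 53 52 50 46 53 72 70 132 145 145
145 49 46 45 47 48 48 47 126 126 127 129 128 127 136 174 103 67 90 148 147
150 52 46 47 47 47 47 47 124 126 129 128 127 128 152 169 101 68 70 71 88
155 47 44 45 51 46 44 50 88 90 90 88 86 87 88 85 81 69 71 69 71
160 47 47 48 49 46 51 44 116 117 114 112 113 115 112 112 95 66 69 68 67
165 60 52 48 45 45 76 45 116 115 112 112 114 114 109 115 88 65 152 152 121
170 60 64 53 45 47 49 43 115 117 115 48 22 88 110 112 85 63 86 123 74
175 66 60 49 46 46 47 46 111 118 89 19 18 18 111 115 88 70 66 64 66
180 61 63 43 49 47 48 45 113 116 112 42 24 97 109 114 85 63 63 62 101
185 63 58 45 45 47 42 46 114 118 112 110 117 112 109 114 85 63 123 159 158
190 252 155 115 116 117 115 117 110 118 116 111 115 112 108 110 124 247 255 254 254
195 252 181 122 124 125 125 127 114 115 111 110 116 114 111 113 138 253 253 253 252
200 252 249 244 245 235 179 128 112 114 115 113 116 115 109 111 244 253 253 253 253
205 241 242 243 244 244 233 122 113 115 112 112 115 112 110 110 231 250 248 248 248
210 242 242 243 243 245 246 128 146 121 111 110 114 113 110 110 232 248 248 248 248
```

The T is level in the hand: the stem end is at row 155, as predicted for zero pitch, and centred at column 322. I lower and release.

>>> jog_arm(turn=[[0, 0, 0], [0, 0, 0], [0, 0, 0], [0, 0, 0], [0, 0, 0], [0, 0, 0], [0, 0, 0], [0, 0, 0], [0, 0, 0], [0, 0, 0], [0, 0, 0], [0, 0, 0]], dp=[[0, 0, 1], [0, 0, 2], [0, 0, 2.8], [0, 0, 3.2], [0, 0, 3.5], [0, 0, 3.8], [0, 0, 4.1], [0, 0, 4.4], [0, 0, 4.7], [0, 0, 4.9], [0, 0, 5], [0, 0, 5]], jaw=[1, 1, 1, 1, 1, 1, 1, 1, 1, 1, 1, 1])

```text
time_s: 22.18
tool_pos: [0.5382, 0.0784, 0.1099]
tool_rot: [0.0, -0.108, 0.994, 0.0]
contact_force: [-1.5, -0.4, -0.9]
gripper_width: 0.0175
grip_force: 30.0
```

>>> jog_arm(turn=[[0, 0, 0], [0, 0, 0], [0, 0, 0], [0, 0, 0], [0, 0, 0], [0, 0, 0], [0, 0, 0], [0, 0, 0], [0, 0, 0], [0, 0, 0], [0, 0, 0], [0, 0, 0], [0, 0, 0], [0, 0, 0], [0, 0, 0]], dp=[[0, 0, 0], [0, 0, 0], [0, 0, 0], [0, 0, 0], [0, 0, 0], [0, 0, -2], [0, 0, -5], [0, 0, -9], [-2, 0, -12], [-5, 0, -14], [-5, 0, -14], [-5, 0, -14], [-5, 0, -14], [-5, 0, -14], [-5, 0, -14]], jaw=[-0.2, -0.2, -0.2, -0.2, -0.2, -0.2, -0.2, -0.2, -0.2, -0.2, -0.2, -0.2, -0.2, -0.2, -0.2])

```text
time_s: 23.43
tool_pos: [0.5851, 0.089, 0.2474]
tool_rot: [-0.002, -0.108, 0.994, 0.0]
contact_force: [-0.3, 0.3, -0.5]
gripper_width: 0.0564
grip_force: 0.0
```

Run:
```python
from h import *
C=cal("wrist"); im=optics.capture("wrist"); save("w9.png",im)
for d in nets.outline_of("tee","wrist")[:2]:
    p,f=fit(TEE,d["pixels"],"wrist",.02,C); print(round(d["conf"],2),p[:2].round(4),np.degrees(p[2]).round(2)%360,round(f,3))
```

```text
0.62 [0.5388 0.078 ] 11.92 0.013
0.56 [0.4346 0.1747] 295.29 0.908
```

View pics/w9.png

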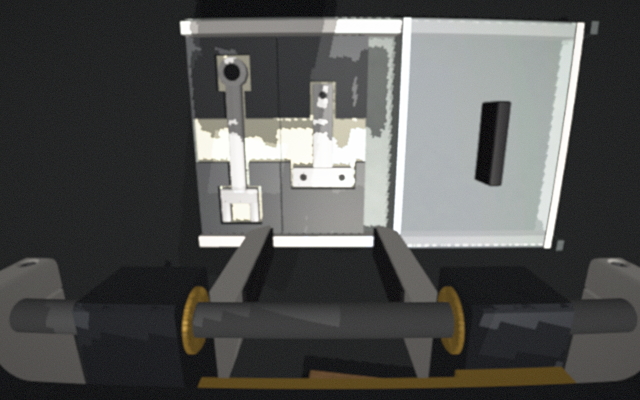

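The last picture shows the spanner (235,140) and the T (322,140) both home, and the cover still open with its handle at (493,143). The T fit gives (.5388,.0780) at 11.9°, against a nest at (.5382,.0786) and 12.3°.

```bash
python3 -c "
from cell import workorder; print(workorder.finish_job())"
```

```text
the job is handed in; nothing more can be done
None
```

The job is handed in at about 23 s: the cover is open against its end stop, the small spanner and T plate lie flat in their cut-outs, and I moved nothing else; no verdict came back.

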